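# Take a gel card out of the incubator and hold it up to the reading light

### The job

The blood-group gel cards have had their time: raise the clear lid of the card incubator until it stands up by itself (it stays open), draw the card with the yellow top edge straight up out of its slot, and hold it up to the reading light so that its bands can be read: upright, broad face parallel to the lit panel, centred on the panel, some 4 to 9 cm in front of it. Finish there, still holding the card quite still in the gripper; leave the blue and the green card in their slots, keep off the light and disturb nothing else on the bench.

Things in the scene. Friction and masses are not known exactly. Their poses are not given: they have to be found in the camera images.
- yellow_card_centre (a point): gel test card with yellow top edge and band: rigid plate 70 mm wide, 6 mm thick, 54 mm high, 25 g, upright in an incubator slot (lowest 22 mm inside, slot 3 mm wider and longer). Point: its centre. Axes: x along the width, y through the thickness, z up to the coloured edge. The card to take, in any of the three places used; both faces count alike
- blue_card_centre (a point): gel test card with blue top edge and band: rigid plate 70 mm wide, 6 mm thick, 54 mm high, 25 g, upright in an incubator slot (lowest 22 mm inside, slot 3 mm wider and longer). Point: its centre. Axes: x along the width, y through the thickness, z up to the coloured edge. Stays in its slot
- green_card_centre (a point): gel test card with green top edge and band: rigid plate 70 mm wide, 6 mm thick, 54 mm high, 25 g, upright in an incubator slot (lowest 22 mm inside, slot 3 mm wider and longer). Point: its centre. Axes: x along the width, y through the thickness, z up to the coloured edge. Stays in its slot
- incubator: fixed white box, 130 mm deep (x), 206 wide (y), rim 86 high, card tops 4 below the rim. Origin: centre of its underside; x to its back (hinge side), y to its left, z up. In it a metal block, top 50 mm up, with slots along x at y = -54, -27, 0, 27, 54 mm; cards stand at -54, 0, 54. Space over the block: x -41 to 45, y -95 to 95 mm
- lid (a joint): angle of the clear lid with dark frame, rad: 0 shut, 1.57 upright, 1.75 the stop; opened, its edge stands about 215 mm above the bench (fin 225). May start a little ajar. The hinge is stiff: the lid stays at any angle; about 3 N at the grip lifts it
- lid_hinge (a point): middle of the lid's hinge line, which runs along the incubator's y axis: 58 mm behind the incubator's origin, 88.5 mm above the bench. Axes as the incubator's, fixed
- lid_grip (a point): grip point of the black fin on the lid's front edge: with the lid shut 115 mm before and 30 mm above the hinge line. Fin: 16 mm wide (along the hinge line), 12 mm deep, 36 mm high, top 14 mm above this point. Axes turn with the lid: x toward the hinge, y along the hinge line, z out of the lid's upper face
- light_centre (a point): centre of the lit white panel of the fixed reading light, on its front face, 152 mm above the bench. Axes: x into the panel (it looks to -x), y along its width, z up. Panel frame 134 mm wide, 96 to 208 mm above the bench, 14 thick; the foot, 10 mm high, reaches 27 mm out in front of the panel's face
- brown_bottle: bystander: brown bottle with a black screw cap, 40 mm across, 85 mm tall. Origin: centre of its underside
- white_bottle: bystander: white bottle with a blue screw cap, 48 mm across, 105 mm tall. Origin: centre of its underside
- yellow_cap_bottle: bystander: brown bottle with a yellow screw cap, 44 mm across, 90 mm tall. Origin: centre of its underside
- timer: bystander: white bench timer standing on edge, 21 x 62 x 54 mm. Origin: centre of its underside
- marker: bystander: black marker pen lying flat, 13 x 136 x 15 mm. Origin: centre of its underside

How it is judged:
On the way, in this order (a step that is already met when the one before it is completed fails the run):
1. the lid stands open (more than 1.2 rad) (value of joint lid above 1.2 rad), for 0.2 s.
2. the yellow card is out of its slot, its lower edge above the incubator's rim, gripped (height (world z) of yellow_card_centre above 0.116 m and contact force between yellow_card and the fingers above 0.5 N), for 0.2 s.
At the end, for the whole second after the job is handed in: Card held by the fingers alone, at rest, centred on the panel within 20 mm (sideways, height), 30 to 100 mm before it, face parallel within 0.2 rad (either face), upright within 0.17 rad, coloured edge up; lid open over 1.2 rad; blue and green cards moved under 12 mm (x of yellow_card_centre in the frame of light_centre between -0.1 and -0.03 m and y of yellow_card_centre in the frame of light_centre between -0.02 and 0.02 m and z of yellow_card_centre in the frame of light_centre between -0.02 and 0.02 m and angle between the y axis of yellow_card_centre and the x axis of light_centre, either way round below 0.2 rad and angle between yellow_card_centre's own z axis and vertical below 0.17 rad and linear speed of yellow_card below 0.02 m/s and contact force between yellow_card and the fingers above 0.5 N and contact force between yellow_card and light below 0.05 N and contact force between yellow_card and incubator below 0.05 N and value of joint lid above 1.2 rad and distance of each of blue_card_centre, green_card_centre from where it was at the start of the episode below 0.012 m); the arm keeps its last pose, push and grip.
It fails at once if the blue or the green card is pulled or knocked out of place (12 mm) (distance of any of blue_card_centre, green_card_centre from where it was at the start of the episode above 0.012 m).
It fails at once if the light is bumped (more than 3 N) (contact force between light and anything else above 3 N).
It fails at once if a bystander is shifted by more than 30 mm (distance of any of brown_bottle, white_bottle, yellow_cap_bottle, timer, marker from where it was at the start of the episode above 0.03 m).
It also fails if it takes over 51 s, if anything falls off the work surface, if the arm or the gripper's body presses on something with over 40 N, if the wrist force passes 120 N, or if a joint passes its speed limit or range.

### The arm

A 7-joint arm with a two-finger parallel gripper is mounted at the origin on a cart in front of the work surface, level with it; the furniture and walls round the work are solid. World frame = base frame: x ahead of the robot, y to its left, z up, the work surface at z = 0. Lengths are in m, angles in rad, forces in N, time in s.
With the tool pointing down it reaches from about 0.425 to 0.925 m from the base axis. Payload 6.8 kg.
Tool frame: the origin (TCP) lies midway between the tips of the shut fingers; the grasp point (between the pads) lies 19 mm behind it; z points along the fingers, x is the direction in which the jaws open and shut, and the axes are right-handed (so a half turn about z gives the same grasp; the last joint's range is limited). The gripper opens to 85 mm and grips with 20 to 120 N. Pads are 22 mm wide; open, the fingers measure 114 mm over their backs; the gripper's body (76 mm by 85 mm) begins 54 mm behind the grasp point. The pads swing forward as they close: fully open they stand 13 mm farther back than shut.
Start: joints at [1.193, 0.477, 0.022, 1.555, -0.011, 1.109, -0.083], TCP at [0.18, -0.651, 0.231] pointing down, gripper open.
Joint ranges: [-2.96, 2.96], [-0.34, 2.1], [-1.41, 1.46], [0.24, 2.44], [-1.37, 4.51], [0.17, 1.92], [-2.96, 2.96]. Speed limits (rad/s): [2.39, 2.39, 3.14, 3.14, 3.14, 3.14, 3.14].

### API

Orientations are given as a unit quaternion [w, x, y, z].
In Python, from station import bot gives the robot as it stands.
- The arm moves only by the tool step_arm, never from a script. Its argument "increments" is a list of rows, each a list of 7 numbers: the shift along the tool's x, y, z in cm, then the turn, a rotation vector about the tool's x, y, z in degrees, then the closure, from 0 (fully open) to 1 (shut). A call has 1 to 20 rows; each row shifts and turns the commanded pose from where the row before left it, along the tool's axes as they then stand; what a row does not reach is not made up. A row lasts 1/10 s, in which the tool goes at most 50 mm and 8.59 degrees, less where a joint would pass 70% of its speed; a pose out of reach is approached as far as the arm can. A call is refused whole if a number of a shift passes 5 or a number of a turn 8.59, either way. A call with a gripper value outside its range is refused whole. The fingers move at their own pace and stop on an object; "squeeze" is the grip in N (left out, the last holds). Time passes only in rows, so rows that do not move let the fingers close. It gives the time, the measured TCP pose, the force and the opening at its end, in the units of the state.
- bot.get_obs(): the state, without advancing time (a new reading comes with each control period).
- bot.read_camera(name): name is "side" or "top"; returns a dict with "pixels" (400x640x3 uint8, red, green, blue), "vertical_fov" (degrees; the focal length in pixels is half the picture's height over the tangent of half this angle, whatever the lens; pixels are square), "cx", "cy" (the principal point, pixels), "k1" (the pictures are not rectified: a ray, as slopes to the right and down, at radius r is drawn at 1 + k1 r^2 times it, then the intrinsics apply), "camera_from_world" (4x4, takes a point from world to camera coordinates). Camera axes: x right, y down, z forward; pixel columns grow to the right and rows downward; lengths in m; the calibration is good to about 2 mm. A picture is of the moment at which its call begins. There is no depth.
- bot.hand_in(): hands the job in, once; it reports no verdict.
Trained networks look in a picture, given as the dict that the camera call returned (one of the last four; its "shot" number tells which), for a name from the list of things; names that differ only in an ending like _2 or _b are one class to them, and where a whole thing is asked for, a point or a joint stands for the part that bears it (a point fixed in the world has none). Each returns a list of dicts, best first, with "score" (0 to 1); they miss things now and then, are a little off and sometimes report something else, mostly with a low value. They report only what shows in the picture. A call takes as long as a camera call.
- bot.find_in(picture, query): "point" ([column, row] in pixels, amid what is visible of it).
- bot.cut_out(picture, query): "pixels" (400x640 bool, what is visible of it) and "point" ([column, row] in pixels, amid what is visible of it).
- bot.pinpoint(picture, query): "point" ([column, row] in pixels: a listed point, or the origin of a listed thing).
The state is a dict: "t": time; "q": joint angles; "joint_vel": joint speeds; "joint_torque": joint torques, N m; "eef_pos": TCP position; "tool_rot": TCP orientation; "contact_force": force on the tool from outside, world axes, zero at the start; "torque": the same for the moment, N m; "gripper_width": opening from 0.0 (shut) to 1.0 (fully open).
Only numpy, scipy, OpenCV 4.12 (cv2) and the standard library are available. Lean on these libraries where they do the work, as an engineer would, in place of code of your own. Each camera call takes 0.05 s, during which the arm holds its last target.

## Working session

There is one attempt and no reset: what is moved stays moved. The work goes in short steps, Python scripts to look and compute and a tool call to move; the robot and the scene stay as the last step left them, time stands still between calls to the robot, and variables do not carry over. Pictures are saved under pics/ and viewed, and the job is handed in when it is done.

Besides the shell and the picture viewer there is one more tool, called in YAML: its name, and indented under it one key for each argument. step_arm: Moves the arm, as the interface text tells. Its arguments: {"type":"object","properties":{"increments":{"type":"array"},"squeeze":{"type":"number"}},"required":["increments"]}

```bash
ls; mkdir -p pics
python3 - <<'E'
from station import bot
import cv2,pickle
o=bot.get_obs();print({k:o[k] for k in('t','eef_pos','tool_rot','gripper_width')})
for n in('side','top'):
    p=bot.read_camera(n);cv2.imwrite(f'pics/{n}0.png',p['pixels'][:,:,::-1]);
    print(n,p['vertical_fov'],p['cx'],p['cy'],p['k1'],p['camera_from_world'])
    for q in['yellow_card_centre','blue_card_centre','green_card_centre','incubator','lid_hinge','lid_grip','light_centre','brown_bottle','white_bottle','yellow_cap_bottle','timer','marker']:
        print(q,[(r['point'],round(r['score'],2)) for r in bot.pinpoint(p,q)[:2]])
    pickle.dump(p,open(f'{n}0.pkl','wb'))
E
```

```text
pics
{'t': 0.0, 'eef_pos': array([ 0.1796869 , -0.65001411,  0.23031262]), 'tool_rot': array([-4.92148837e-04,  7.95775056e-01, -6.05591607e-01, -7.89945556e-04]), 'gripper_width': 1.0040919457971067}
side 56.05498874299211 319.8143309900521 200.3725442358074 0.028535115685377217 [[-0.85842398 -0.51293015  0.00330804  0.37734079]
 [-0.21363928  0.35166204 -0.9114231   0.27981837]
 [ 0.46633307 -0.78309417 -0.41145715  0.59541056]
 [ 0.          0.          0.          1.        ]]
yellow_card_centre []
blue_card_centre []
green_card_centre []
incubator [([346.2, 245.4], 0.98)]
lid_hinge [([328.8, 206.5], 0.59)]
lid_grip [([372.6, 206.0], 0.73)]
light_centre [([209.0, 243.3], 0.98)]
brown_bottle [([327.8, 201.4], 0.72)]
white_bottle [([304.7, 217.3], 0.76)]
yellow_cap_bottle [([277.0, 238.4], 0.95)]
timer [([257.5, 254.3], 0.82)]
marker [([310.7, 321.8], 0.77)]
top 52.32652991859774 322.4137502711869 200.0133521307422 -0.08957253527386162 [[ 0.02325622 -0.99892287  0.04015274 -0.14597435]
 [-0.9885939  -0.02895656 -0.14779588  0.51799874]
 [ 0.14879937 -0.03625758 -0.98820248  0.90375134]
 [ 0.          0.          0.          1.        ]]
yellow_card_centre []
blue_card_centre []
green_card_centre []
incubator [([345.6, 224.6], 0.94)]
lid_hinge []
lid_grip [([359.1, 244.7], 0.72)]
light_centre [([179.4, 160.2], 0.82)]
brown_bottle []
white_bottle [([377.8, 160.4], 0.85)]
yellow_cap_bottle [([317.4, 150.0], 0.7)]
timer [([283.3, 157.7], 0.59)]
marker [([222.0, 246.9], 0.74)]
```

View pics/side0.png

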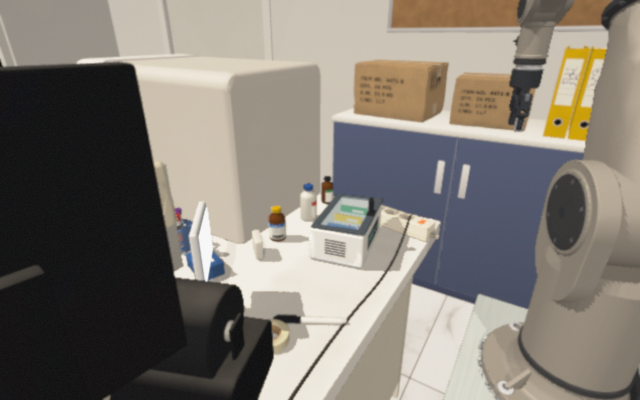

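View pics/top0.png

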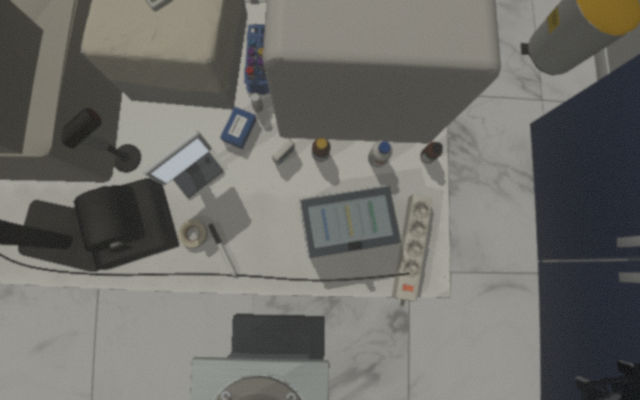

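```bash
cat > h.py <<'E'
import numpy as np,cv2,pickle
def K(p):
    f=200/np.tan(np.radians(p['vertical_fov'])/2);return f
def proj(p,P):
    P=np.atleast_2d(P);M=np.array(p['camera_from_world']);c=P@M[:3,:3].T+M[:3,3]
    s=c[:,:2]/c[:,2:];r2=(s**2).sum(1,keepdims=True);s=s*(1+p['k1']*r2)
    return s*K(p)+[p['cx'],p['cy']]
def ray(p,uv):
    d=(np.array(uv)-[p['cx'],p['cy']])/K(p);s=d.copy()
    for _ in range(20): s=d/(1+p['k1']*(s@s))
    M=np.array(p['camera_from_world']);R=M[:3,:3]
    return -R.T@M[:3,3],R.T@np.r_[s,1]
def onz(p,uv,z):
    o,d=ray(p,uv);return o+d*(z-o[2])/d[2]
def tri(p1,u1,p2,u2):
    A=np.zeros((3,3));b=np.zeros(3);rs=[ray(p1,u1),ray(p2,u2)]
    for o,d in rs:
        d=d/np.linalg.norm(d);Q=np.eye(3)-np.outer(d,d);A+=Q;b+=Q@o
    X=np.linalg.solve(A,b)
    return X,[np.linalg.norm(np.cross(X-o,d/np.linalg.norm(d))) for o,d in rs]
E
python3 - <<'E'
from h import *
s=pickle.load(open('side0.pkl','rb'));t=pickle.load(open('top0.pkl','rb'))
for n,a,b,z in[('inc',(346.2,245.4),(345.6,224.6),0),('grip',(372.6,206),(359.1,244.7),.1185),('light',(209,243.3),(179.4,160.2),.152),('white',(304.7,217.3),(377.8,160.4),0),('yel',(277,238.4),(317.4,150),0),('timer',(257.5,254.3),(283.3,157.7),0),('marker',(310.7,321.8),(222,246.9),0)]:
    print(n,*tri(s,a,t,b),'onz',onz(t,b,z),onz(s,a,z))
print('brown',onz(s,(327.8,201.4),0))
def up(p,n,x0,y0,x1,y1,k):
    cv2.imwrite(n,cv2.resize(p['pixels'][y0:y1,x0:x1,::-1],None,fx=k,fy=k,interpolation=cv2.INTER_CUBIC))
up(t,'pics/t_inc.png',290,170,420,270,6)
up(t,'pics/t_li.png',130,100,240,210,5)
up(s,'pics/s_inc.png',300,170,450,280,5)
up(s,'pics/s_li.png',160,180,270,300,5)
E
```

```text
inc [ 0.47198091 -0.19068779 -0.00446154] [np.float64(0.002127792741652583), np.float64(0.0021277927416527365)] onz [ 0.46963462 -0.19113879  0.        ] [ 0.4707181  -0.18327708  0.        ]
grip [ 0.41715488 -0.20978535  0.11339442] [np.float64(0.0002098267468087893), np.float64(0.00020982674680870367)] onz [ 0.41713381 -0.20904449  0.1185    ] [ 0.41284313 -0.19965073  0.1185    ]
light [0.57548862 0.16654699 0.15394685] [np.float64(0.0045487303096618656), np.float64(0.004548730309661813)] onz [0.57974888 0.17026081 0.152     ] [0.57249871 0.16366059 0.152     ]
white [ 0.63941096 -0.26508262 -0.00091358] [np.float64(0.008807817911976136), np.float64(0.008807817911976422)] onz [ 0.6312622  -0.26898756  0.        ] [ 0.64733001 -0.26128273  0.        ]
yel [ 0.64866392 -0.12078552 -0.00083237] [np.float64(0.004543191813988086), np.float64(0.0045431918139881775)] onz [ 0.65252401 -0.11853106  0.        ] [ 6.42867932e-01 -1.20520754e-01 -5.55111512e-17]
timer [ 0.63276119 -0.03355892  0.00095537] [np.float64(0.0031901423327161836), np.float64(0.0031901423327161055)] onz [ 0.63020498 -0.03522197  0.        ] [ 0.63720443 -0.03394691  0.        ]
marker [0.40454343 0.09985427 0.00213015] [np.float64(0.004132434617932275), np.float64(0.004132434617932398)] onz [0.40829241 0.102216   0.        ] [0.4018474  0.09648766 0.        ]
brown [ 6.45330351e-01 -3.94284469e-01 -5.55111512e-17]
```

View pics/t_inc.png

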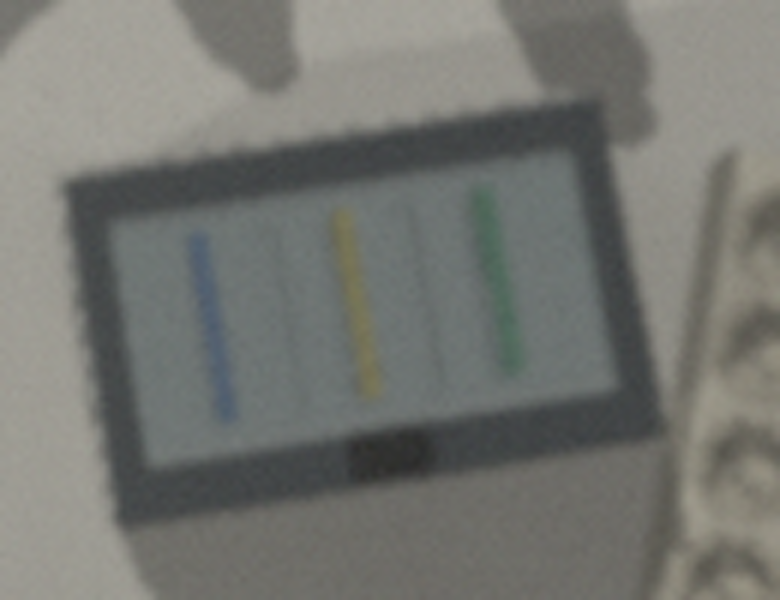

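View pics/t_li.png

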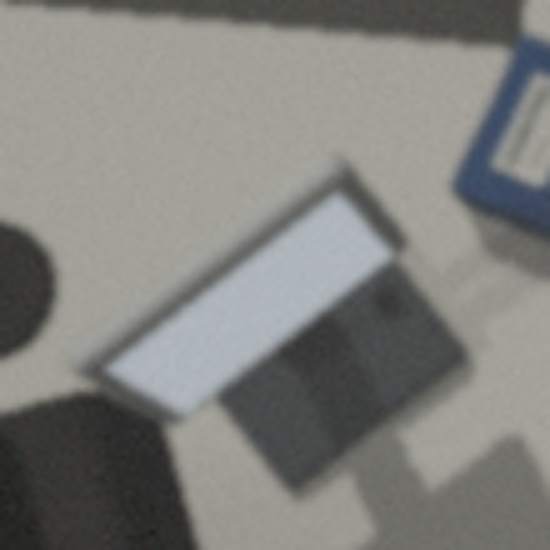

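View pics/s_inc.png

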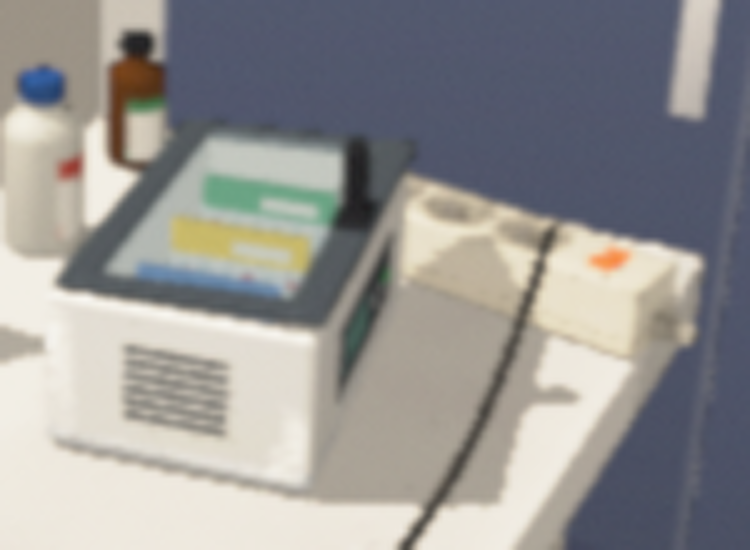

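View pics/s_li.png

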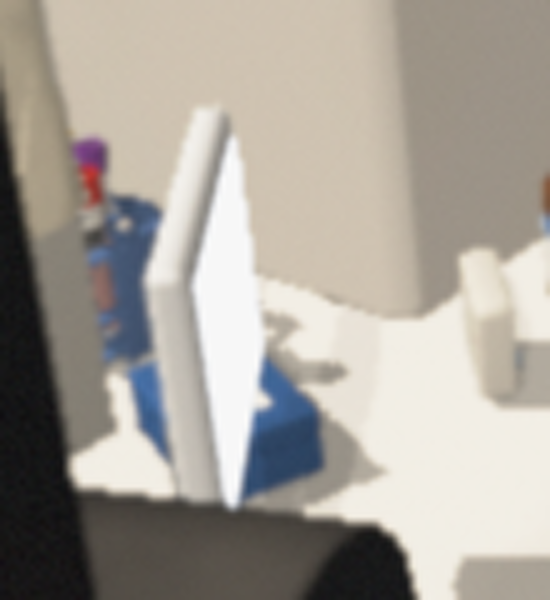

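```bash
cat >> h.py <<'E'
def ld():
    return pickle.load(open('side0.pkl','rb')),pickle.load(open('top0.pkl','rb'))
E
python3 - <<'E'
from h import *
from scipy.optimize import least_squares
s,t=ld()
print('cam',ray(t,(320,200))[0],ray(s,(320,200))[0])
c=lambda x,y:(290+(x+.5)/6-.5,170+(y+.5)/6-.5)
for n,a,b in[('b',(197,232),(227,420)),('y',(343,208),(372,395)),('g',(483,185),(514,375))]:
    A,B=onz(t,c(*a),.082),onz(t,c(*b),.082);d=A-B
    print(n,A,B,(A+B)/2,np.linalg.norm(d),np.arctan2(d[1],d[0]))
for z in(.09,.095):
  L=[onz(t,c(*a),z) for a in[(65,185),(600,100),(662,432),(120,522)]]
  print(z,np.round(L,4).tolist(),[round(float(np.arctan2(*(L[i]-L[j])[[1,0]])),3) for i,j in((0,3),(1,2))],[round(float(np.arctan2(-(L[i]-L[j])[0],(L[i]-L[j])[1])),3) for i,j in((0,1),(3,2))],[np.linalg.norm(L[i]-L[j]).round(4) for i,j in((0,3),(1,2),(0,1),(3,2))])
# light lit panel
l=lambda x,y:(130+(x+.5)/5-.5,100+(y+.5)/5-.5)
pts=np.array([l(105,370),l(340,190),l(395,255),l(185,415)])
def f(q):
    x,y,a,w,hh=q
    e=np.array([-np.sin(a),np.cos(a),0]);C=np.array([x,y,.152])
    P=[C+e*w-[0,0,-hh],C-e*w+[0,0,hh],C-e*w-[0,0,hh],C+e*w-[0,0,hh]]
    return (proj(t,np.array(P))-pts).ravel()
r=least_squares(f,[.58,.17,.6,.06,.05]);print(r.x,np.round(r.fun,1))
E
```

```text
cam [ 0.38100758 -0.09804982  0.97550866] [0.10603894 0.56141051 0.49877061]
b [ 0.49711202 -0.13126873  0.082     ] [ 0.42818872 -0.14384543  0.082     ] [ 0.46265037 -0.13755708  0.082     ] 0.07006136859840605 0.18048817832815667
y [ 0.50761113 -0.18519082  0.082     ] [ 0.43865332 -0.19690165  0.082     ] [ 0.47313222 -0.19104623  0.082     ] 0.06994514102966536 0.16822113982347348
g [ 0.51775808 -0.23739013  0.082     ] [ 0.44729112 -0.2493766   0.082     ] [ 0.4825246  -0.24338337  0.082     ] 0.0714791398304973 0.1684879326593828
0.09 [[0.512, -0.0822, 0.09], [0.5498, -0.2799, 0.09], [0.4271, -0.3028, 0.09], [0.3902, -0.1057, 0.09]] [0.19, 0.185] [0.189, 0.185] [np.float64(0.1241), np.float64(0.1248), np.float64(0.2012), np.float64(0.2005)]
0.095 [[0.5113, -0.0823, 0.095], [0.5489, -0.2788, 0.095], [0.4269, -0.3016, 0.095], [0.3901, -0.1057, 0.095]] [0.19, 0.185] [0.189, 0.185] [np.float64(0.1234), np.float64(0.1241), np.float64(0.2001), np.float64(0.1994)]
[0.57755997 0.16614754 0.70878478 0.05729136 0.04704614] [-0.  -0.1 -0.1  0.1  0.1 -0.1  0.   0.1]
```

Run:
```python
from h import *
from scipy.optimize import least_squares
s,t=ld()
c=lambda x,y:(290+(x+.5)/6-.5,170+(y+.5)/6-.5)
cs=lambda x,y:(300+(x+.5)/5-.5,170+(y+.5)/5-.5)
a=.18;R=lambda v:np.array([v[0]*np.cos(a)+v[1]*np.sin(a),-v[0]*np.sin(a)+v[1]*np.cos(a)])
O=np.array([.471,-.192])
for n,P in[('finT',onz(t,c(391,456),.1145)),('finTri',tri(s,cs(356,183),t,c(391,456))[0]),('net',tri(s,(372.6,206),t,(359.1,244.7))[0]),('yel',np.array([.4731,-.1910])),('inc3',np.array([.4720,-.1907]))]:
    print(n,P,R(P[:2]-O))
# overlay model box, cards, fin with O,a
def W(x,y,z): return np.array([O[0]+x*np.cos(a)-y*np.sin(a),O[1]+x*np.sin(a)+y*np.cos(a),z])
segs=[]
def box(x0,x1,y0,y1,z0,z1):
    for z in(z0,z1):
        q=[W(x0,y0,z),W(x1,y0,z),W(x1,y1,z),W(x0,y1,z)]
        for i in range(4): segs.append((q[i],q[(i+1)%4]))
box(-.065,.065,-.103,.103,0,.086);box(-.063,-.051,-.008,.008,.0965,.1325)
for y in(-.054,0,.054): box(-.035,.035,y-.003,y+.003,.05,.082)
al=.709;C=np.array([.5775,.166,0]);e=np.array([-np.sin(al),np.cos(al),0])*.067
q=[C+e+[0,0,.096],C+e+[0,0,.208],C-e+[0,0,.208],C-e+[0,0,.096]]
for i in range(4): segs.append((q[i],q[(i+1)%4]))
for n,p,(x0,y0,x1,y1) in(('t',t,(130,100,420,270)),('s',s,(160,170,450,300))):
    k=2.7;im=cv2.resize(p['pixels'][y0:y1,x0:x1,::-1],None,fx=k,fy=k,interpolation=cv2.INTER_CUBIC)
    for A,B in segs:
        u,v=[(proj(p,X)[0]-[x0,y0]+.5)*k for X in(A,B)]
        cv2.line(im,tuple(np.int32(u*16)),tuple(np.int32(v*16)),(0,0,255),1,cv2.LINE_AA,4)
    cv2.imwrite(f'pics/ov_{n}.png',im)
```

```text
finT [ 0.41522522 -0.20033251  0.1145    ] [-0.05636543  0.00178745]
finTri [ 0.41615394 -0.19959284  0.11711776] [-0.0553193  0.0023489]
net [ 0.41715488 -0.20978535  0.11339442] [-0.05615928 -0.00785813]
yel [ 0.4731 -0.191 ] [0.0022451  0.00060788]
inc3 [ 0.472  -0.1907] [0.00121658 0.00109997]
```

View pics/ov_t.png

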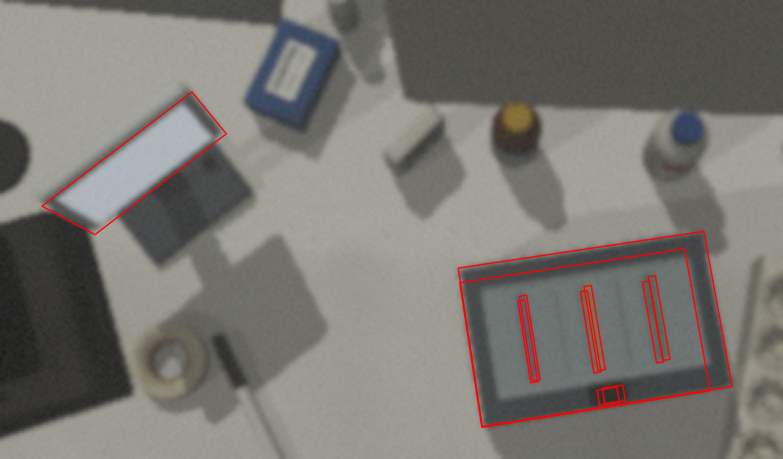

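View pics/ov_s.png

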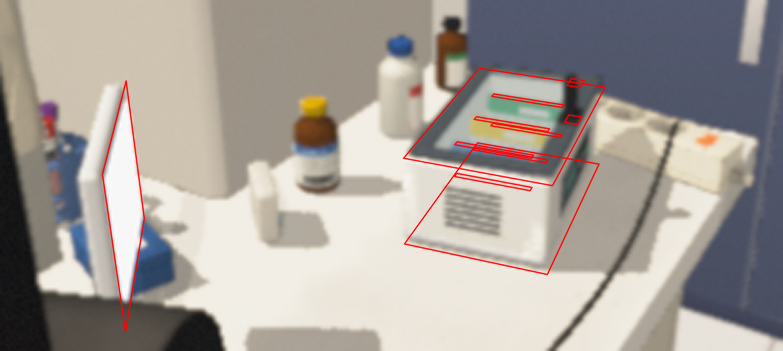

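Run:
```python
from h import *
from scipy.optimize import least_squares
s,t=ld()
l=lambda x,y:(130+(x+.5)/5-.5,100+(y+.5)/5-.5)
ls=lambda x,y:(160+(x+.5)/5-.5,180+(y+.5)/5-.5)
pt=np.array([l(105,370),l(340,190),l(395,255),l(185,415)])
ps=np.array([ls(195,290),ls(232,135),ls(264,340),ls(232,508)])
for free in(0,1):
  def f(q):
    x,y,a,w,hh,z,du,dv=q
    e=np.array([-np.sin(a),np.cos(a),0]);C=np.array([x,y,z])
    P=np.array([C+e*w+[0,0,hh],C-e*w+[0,0,hh],C-e*w-[0,0,hh],C+e*w-[0,0,hh]])
    return np.r_[(proj(t,P)-pt).ravel(),(proj(s,P)+[du,dv]-ps).ravel(),(z-.152)*1000,np.array([du,dv])*(.3 if free else 100)]
  r=least_squares(f,[.58,.17,.6,.06,.05,.152,0,0]);print(np.round(r.x,4),np.round(r.fun,1))
```

```text
[ 5.776e-01  1.657e-01  7.072e-01  5.710e-02  4.400e-02  1.525e-01
  0.000e+00 -1.000e-04] [ 0.7  0.1  0.4  0.6 -0.2 -0.5 -0.3 -0.3  0.4 -0.5  0.4  0.4 -0.6 -0.2
 -0.4  1.2  0.5  0.  -0. ]
[ 0.5777  0.1662  0.7075  0.0571  0.044   0.1521  0.2989 -0.5635] [ 0.6  0.1  0.2  0.6 -0.4 -0.5 -0.4 -0.3  0.4 -0.7  0.5  0.2 -0.6 -0.5
 -0.4  1.   0.1  0.1 -0.2]
```

```bash
cat >> h.py <<'E'
def go(target,phi_deg=None,note=True):
    from station import bot
    from scipy.spatial.transform import Rotation as Ro
    o=bot.get_obs();q=o['tool_rot'];R=Ro.from_quat([q[1],q[2],q[3],q[0]]).as_matrix()
    d=np.array(target)-o['eef_pos'];v=R.T@d*100
    ph=np.degrees(np.arctan2(R[1,0],R[0,0]))
    print('t',round(o['t'],2),'pos',o['eef_pos'].round(4),'phi',ph.round(2),'zax',R[:,2].round(3),'tool cm',v.round(2),'q',np.round(o['q'],2),'F',np.round(o['contact_force'],1),'w',round(o['gripper_width'],3))
    if phi_deg is not None:
        a=np.radians(phi_deg);Rt=np.array([[np.cos(a),np.sin(a),0],[np.sin(a),-np.cos(a),0],[0,0,-1]])
        print('rotvec tool deg',np.degrees(Ro.from_matrix(R.T@Rt).as_rotvec()).round(2),'cm in target frame',(Rt.T@d*100).round(2))
E
python3 -c "
from h import *
go([.4155,-.201,.2],-79.5)"
```

```text
t 1.3 pos [ 0.1799 -0.6506  0.2313] phi -74.55 zax [ 0.  0. -1.] tool cm [-37.06 -34.69   3.13] q [ 1.19  0.48  0.02  1.56 -0.01  1.11 -0.08] F [-1.4  0.9  0.3] w 0.994
rotvec tool deg [-0.    0.    4.95] cm in target frame [-39.91 -31.36   3.13]
```

step_arm:
  increments:
    - [0, 0, 0, 0, 0, 4.95, 0.2]
    - [-2.35, -1.85, 0, 0, 0, 0, 0.45]
    - [-2.35, -1.85, 0, 0, 0, 0, 0.45]
    - [-2.35, -1.85, 0, 0, 0, 0, 0.45]
    - [-2.35, -1.85, 0, 0, 0, 0, 0.45]
    - [-2.35, -1.85, 0, 0, 0, 0, 0.45]
    - [-2.35, -1.85, 0, 0, 0, 0, 0.45]
    - [-2.35, -1.85, 0, 0, 0, 0, 0.45]
    - [-2.35, -1.85, 0, 0, 0, 0, 0.45]
    - [-2.35, -1.85, 0, 0, 0, 0, 0.45]
    - [-2.35, -1.85, 0, 0, 0, 0, 0.45]
    - [-2.35, -1.85, 0, 0, 0, 0, 0.45]
    - [-2.35, -1.85, 0, 0, 0, 0, 0.45]
    - [-2.35, -1.85, 0, 0, 0, 0, 0.45]
    - [-2.35, -1.85, 0, 0, 0, 0, 0.45]
    - [-2.35, -1.85, 0, 0, 0, 0, 0.45]
    - [-2.35, -1.85, 0, 0, 0, 0, 0.45]
  squeeze: 25

```text
t: 3.0
eef_pos: [0.4029, -0.2259, 0.2316]
tool_rot: [-0.0, 0.769, -0.639, 0.0]
contact_force: [0.4, -0.3, 1.2]
gripper_width: 0.553
```

```bash
python3 -c "
from h import *
go([.4155,-.201,.104],-79.5)
from station import bot
for n in('side','top'):
    p=bot.read_camera(n);cv2.imwrite('pics/%s1.png'%n,cv2.resize(p['pixels'][130:290,260:480,::-1],None,fx=3.4,fy=3.4,interpolation=2));pickle.dump(p,open(n+'1.pkl','wb'))
"
```

```text
t 3.0 pos [ 0.4029 -0.2259  0.2316] phi -79.5 zax [ 0.001 -0.    -1.   ] tool cm [-2.22 -1.69 12.76] q [ 0.59  0.14 -0.23  2.03  0.04  0.98 -1.05] F [ 0.4 -0.3  1.2] w 0.553
rotvec tool deg [-0.03 -0.03  0.  ] cm in target frame [-2.22 -1.69 12.76]
```

View pics/side1.png

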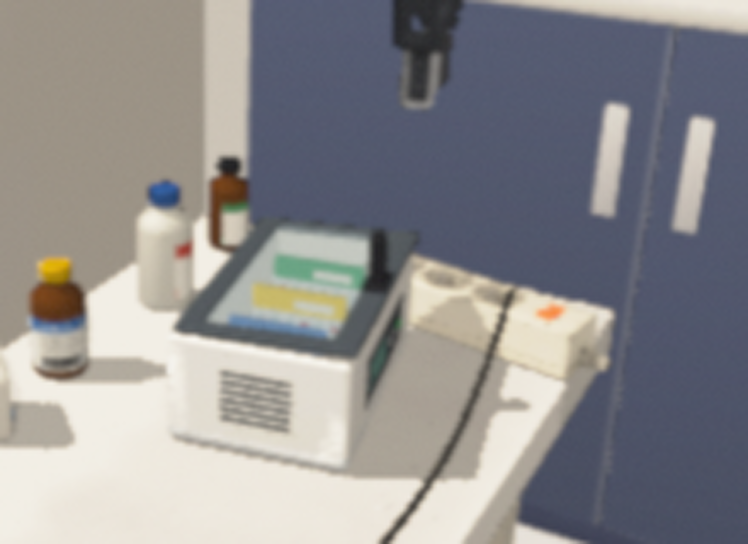

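View pics/top1.png

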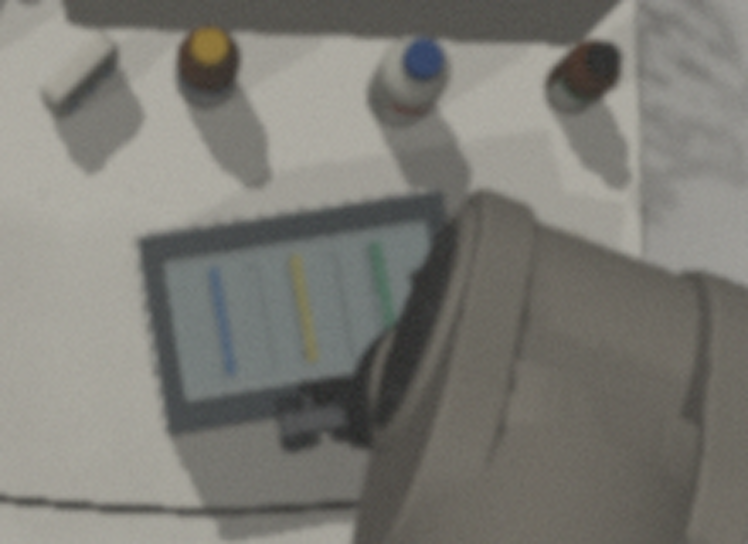

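step_arm:
  increments:
    - [0, 0, 2, 0, 0, 0, 0.45]
    - [0, 0, 2, 0, 0, 0, 0.45]
    - [0, 0, 0, 0, 0, 0, 0.45]

```text
t: 3.4
eef_pos: [0.4005, -0.2267, 0.1894]
tool_rot: [0.001, 0.769, -0.64, -0.002]
contact_force: [-0.8, 0.1, 0.0]
gripper_width: 0.549
```

```bash
python3 -c "
from h import *
go([.4155,-.201,.104],-79.5)"
```

```text
t 3.4 pos [ 0.4005 -0.2267  0.1894] phi -79.52 zax [-0.004  0.002 -1.   ] tool cm [-2.24 -1.97  8.54] q [ 0.59  0.19 -0.23  2.08  0.06  0.88 -1.06] F [-0.8  0.1  0. ] w 0.549
rotvec tool deg [ 0.21  0.14 -0.02] cm in target frame [-2.26 -1.94  8.54]
```

step_arm:
  increments:
    - [-1.12, -0.98, 0, 0, 0, 0, 0.45]
    - [-1.12, -0.98, 1, 0, 0, 0, 0.45]
    - [0, 0, 1.5, 0, 0, 0, 0.45]
    - [0, 0, 0, 0, 0, 0, 0.45]

```text
t: 3.8
eef_pos: [0.4169, -0.2012, 0.1659]
tool_rot: [0.0, 0.769, -0.639, -0.001]
contact_force: [0.0, 0.2, -0.1]
gripper_width: 0.55
```

```bash
python3 -c "
from h import *
go([.4155,-.201,.104],-79.5)
from station import bot
for n in('side','top'):
    p=bot.read_camera(n);cv2.imwrite('pics/%s2.png'%n,cv2.resize(p['pixels'][150:270,290:450,::-1],None,fx=4.5,fy=4.5,interpolation=2));pickle.dump(p,open(n+'2.pkl','wb'))
"
```

```text
t 3.8 pos [ 0.4169 -0.2012  0.1659] phi -79.47 zax [-0.002  0.001 -1.   ] tool cm [-0.04  0.13  6.19] q [ 0.54  0.23 -0.25  2.1   0.08  0.83 -1.15] F [ 0.   0.2 -0.1] w 0.55
rotvec tool deg [0.1  0.05 0.03] cm in target frame [-0.05  0.14  6.19]
```

View pics/side2.png

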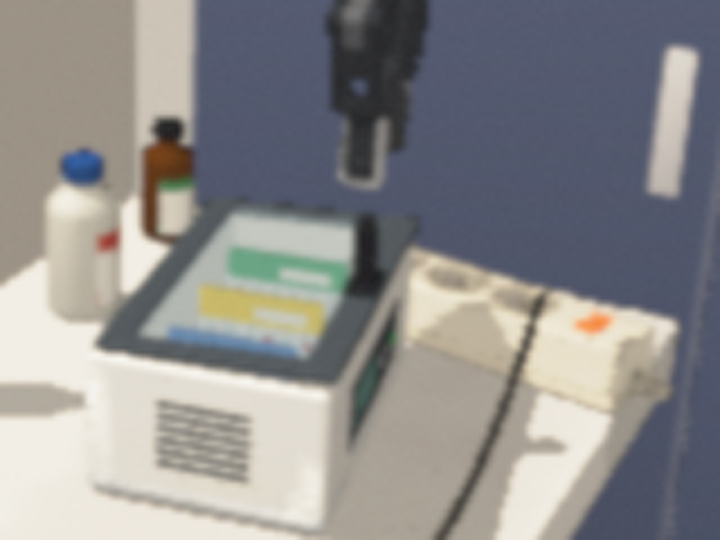

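View pics/top2.png

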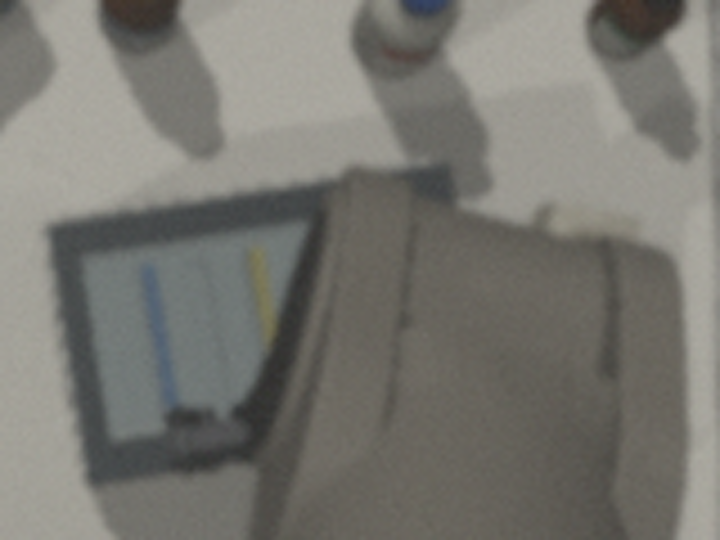

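```bash
python3 -c "
from h import *
s=pickle.load(open('side2.pkl','rb'))
for P in([.4169,-.2012,.1185],[.4169,-.2012,.1325],[.4169,-.2012,.166],[.4169-.0042,-.2012+.023,.173],[.4169+.0042,-.2012-.023,.173]): print((proj(s,P)-[290,150])*4.5)
"
```

```text
[[365.81269164 249.25465592]]
[[367.39546339 225.22555587]]
[[371.27859373 166.44562687]]
[[361.45544817 169.98900786]]
[[382.28813307 138.58043981]]
```

step_arm:
  increments:
    - [0, 0.1, 2, 0, 0, 0, 0.45]
    - [0, 0, 2, 0, 0, 0, 0.45]
    - [0, 0, 1.2, 0, 0, 0, 0.45]
    - [0, 0, 0.95, 0, 0, 0, 0.45]
    - [0, 0, 0, 0, 0, 0, 0.6]
    - [0, 0, 0, 0, 0, 0, 0.9]
    - [0, 0, 0, 0, 0, 0, 1]
    - [0, 0, 0, 0, 0, 0, 1]
  squeeze: 25

```text
t: 4.7
eef_pos: [0.4175, -0.2038, 0.1058]
tool_rot: [0.0, 0.768, -0.64, 0.002]
contact_force: [1.6, -7.0, -2.8]
gripper_width: 0.181
```

```bash
python3 -c "
from h import *
go([.4155,-.201,.104],-79.5)"
```

```text
t 4.7 pos [ 0.4175 -0.2038  0.1058] phi -79.58 zax [ 0.003 -0.003 -1.   ] tool cm [-0.31  0.14  0.18] q [ 0.52  0.32 -0.24  2.15  0.12  0.68 -1.19] F [ 1.6 -7.  -2.8] w 0.181
rotvec tool deg [-0.11 -0.18 -0.08] cm in target frame [-0.31  0.14  0.18]
```

step_arm:
  increments:
    - [0.2, 0, 0, 0, 0, 0, 1]
    - [0.1, -0.44, -1.18, 0, 0, 0, 1]
    - [0, -0.56, -1.13, 0, 0, 0, 1]
    - [0, -0.68, -1.06, 0, 0, 0, 1]
    - [0, 0, 0, 0, 0, 0, 1]

```text
t: 5.2
eef_pos: [0.4339, -0.2008, 0.14]
tool_rot: [0.0, 0.769, -0.639, -0.0]
contact_force: [-5.7, 2.3, 5.2]
gripper_width: 0.18
```

```bash
python3 -c "
from h import *
go([.4155,-.201,.104],-79.5)
from station import bot
for n in('side',):
    p=bot.read_camera(n);cv2.imwrite('pics/%s3.png'%n,cv2.resize(p['pixels'][150:270,290:450,::-1],None,fx=4.5,fy=4.5,interpolation=2));pickle.dump(p,open(n+'3.pkl','wb'))
"
```

```text
t 5.2 pos [ 0.4339 -0.2008  0.14  ] phi -79.45 zax [-0.001  0.    -1.   ] tool cm [-0.31  1.81  3.6 ] q [ 0.52  0.29 -0.25  2.09  0.1   0.78 -1.18] F [-5.7  2.3  5.2] w 0.18
rotvec tool deg [0.03 0.01 0.05] cm in target frame [-0.31  1.81  3.6 ]
```

View pics/side3.png

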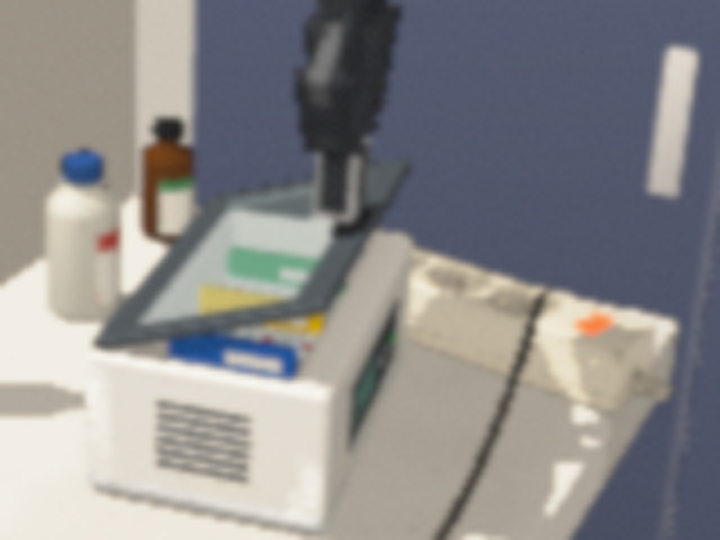

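step_arm:
  increments:
    - [0, -0.7, -1.0, 0, 0, 0, 1]
    - [0, -0.85, -0.93, 0, 0, 0, 1]
    - [0, -0.95, -0.85, 0, 0, 0, 1]
    - [0, -1.05, -0.7, 0, 0, 0, 1]
    - [0, -1.12, -0.58, 0, 0, 0, 1]
    - [0, 0, 0, 0, 0, 0, 1]

```text
t: 5.85
eef_pos: [0.4819, -0.1917, 0.1809]
tool_rot: [-0.001, 0.769, -0.639, 0.001]
contact_force: [-2.7, 5.9, 5.4]
gripper_width: 0.179
```

```bash
python3 -c "
from h import *
go([.4155,-.201,.104],-79.5)
from station import bot
for n in('side',):
    p=bot.read_camera(n);cv2.imwrite('pics/%s4.png'%n,cv2.resize(p['pixels'][130:250,290:450,::-1],None,fx=4.5,fy=4.5,interpolation=2));pickle.dump(p,open(n+'4.pkl','wb'))
"
```

```text
t 5.85 pos [ 0.4819 -0.1917  0.1809] phi -79.4 zax [ 0.002  0.    -1.   ] tool cm [-0.3   6.72  7.67] q [ 0.48  0.29 -0.26  1.97  0.09  0.89 -1.22] F [-2.7  5.9  5.4] w 0.179
rotvec tool deg [-0.12  0.01  0.1 ] cm in target frame [-0.29  6.7   7.69]
```

View pics/side4.png

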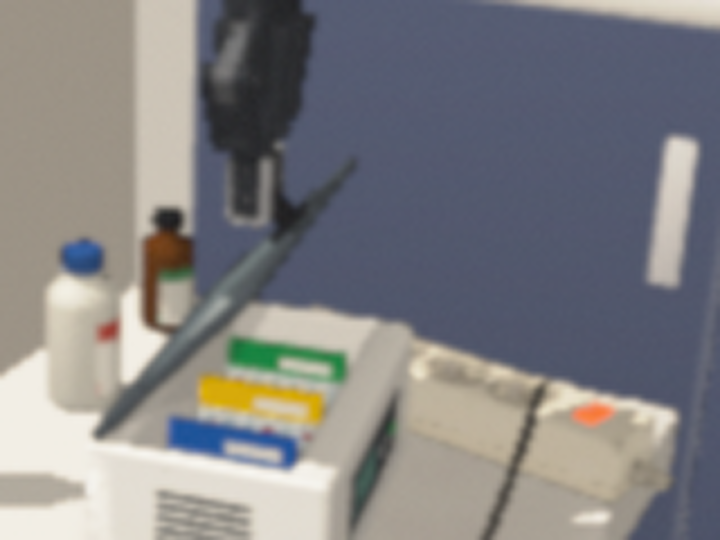

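step_arm:
  increments:
    - [-0.1, -1.15, -0.5, 0, 0, 0, 1]
    - [0, -1.2, -0.38, 0, 0, 0, 1]
    - [-0.1, -1.24, -0.25, 0, 0, 0, 1]
    - [0, -1.26, -0.12, 0, 0, 0, 1]
    - [0, -1.26, 0.02, 0, 0, 0, 1]
    - [0, 0, 0, 0, 0, 0, 1]

```text
t: 6.5
eef_pos: [0.5425, -0.1799, 0.192]
tool_rot: [-0.001, 0.769, -0.639, 0.002]
contact_force: [1.3, -2.1, -0.3]
gripper_width: 0.175
```

```bash
python3 -c "
from h import *
go([.4155,-.201,.104],-79.5)
from station import bot
for n in('side',):
    p=bot.read_camera(n);cv2.imwrite('pics/%s5.png'%n,cv2.resize(p['pixels'][130:250,290:450,::-1],None,fx=4.5,fy=4.5,interpolation=2));pickle.dump(p,open(n+'5.pkl','wb'))
"
```

```text
t 6.5 pos [ 0.5425 -0.1799  0.192 ] phi -79.45 zax [ 0.004 -0.001 -1.   ] tool cm [-0.26 12.9   8.75] q [ 0.42  0.36 -0.26  1.84  0.11  0.95 -1.28] F [ 1.3 -2.1 -0.3] w 0.175
rotvec tool deg [-0.22 -0.08  0.05] cm in target frame [-0.24 12.87  8.8 ]
```

View pics/side5.png

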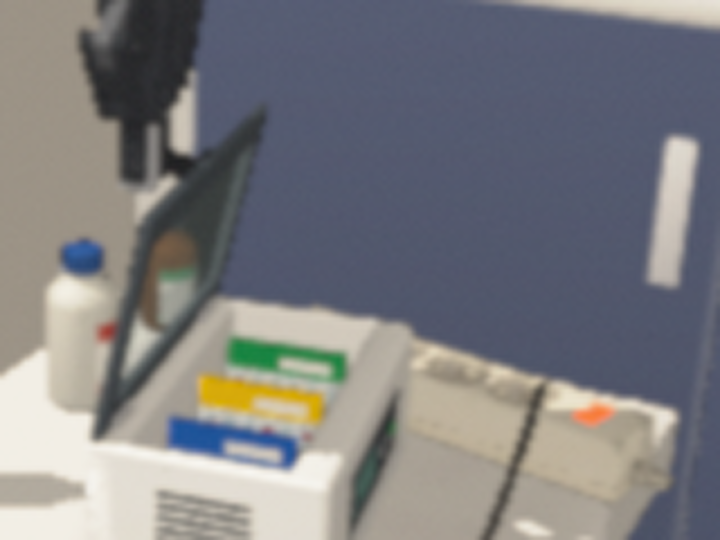

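step_arm:
  increments:
    - [0, -1.25, 0.15, 0, 0, 0, 1]
    - [0, -1.2, 0.28, 0, 0, 0, 1]
    - [0, -0.9, 0.32, 0, 0, 0, 1]
    - [0, 0, 0, 0, 0, 0, 1]
    - [0, 0, 0, 0, 0, 0, 0.7]
    - [0, 0, 0, 0, 0, 0, 0.4]
    - [0, 0, 0, 0, 0, 0, 0.4]
    - [0, 0, 0, 0, 0, 0, 0.4]

```text
t: 7.35
eef_pos: [0.5719, -0.1734, 0.1838]
tool_rot: [-0.0, 0.769, -0.639, -0.0]
contact_force: [-0.1, -1.0, 0.0]
gripper_width: 0.602
```

```bash
python3 -c "
from h import *
go([.474,-.193,.2],-79.5)
from station import bot
for n in('side','top'):
    p=bot.read_camera(n);cv2.imwrite('pics/%s6.png'%n,cv2.resize(p['pixels'][120:260,270:450,::-1],None,fx=4.2,fy=4.2,interpolation=2));pickle.dump(p,open(n+'6.pkl','wb'))
"
```

```text
t 7.35 pos [ 0.5719 -0.1734  0.1838] phi -79.49 zax [-0.  0. -1.] tool cm [ 0.14  9.98 -1.62] q [ 0.39  0.41 -0.26  1.78  0.12  0.96 -1.3 ] F [-0.1 -1.   0. ] w 0.602
rotvec tool deg [0.02 0.02 0.01] cm in target frame [ 0.15  9.98 -1.62]
```

View pics/side6.png

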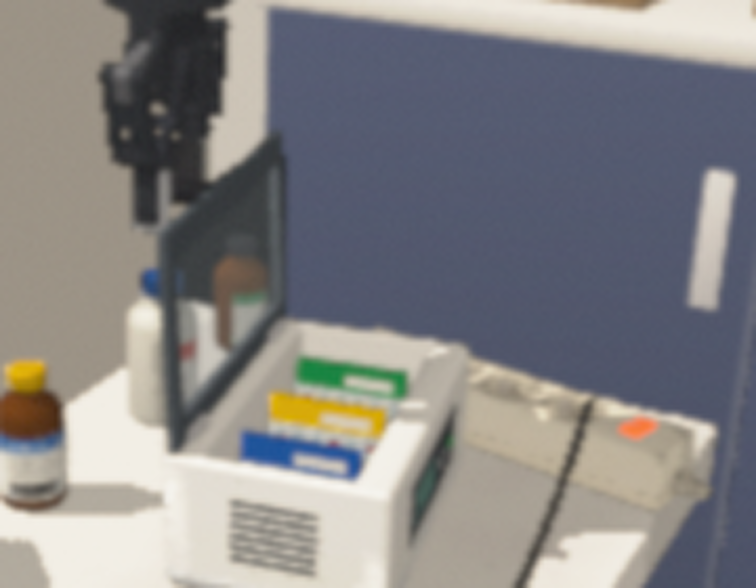

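View pics/top6.png

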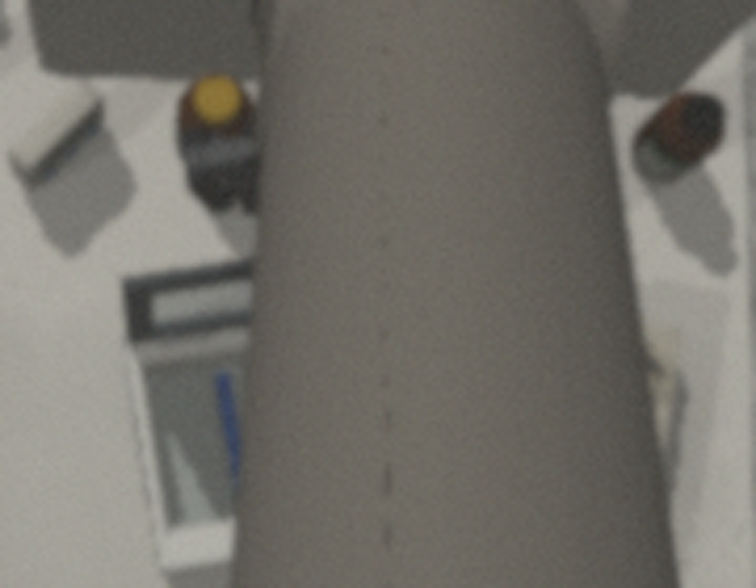

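step_arm:
  increments:
    - [0, 0, -2.5, 0, 0, 0, 0.4]
    - [0, 0, -2.5, 0, 0, 0, 0.4]
    - [0, 0, -2.6, 0, 0, 0, 0.4]
    - [0, 2.5, -0.4, 0, 0, 0, 0.4]
    - [0, 2.5, 0, 0, 0, 0, 0.4]
    - [0, 2.5, 0, 0, 0, 0, 0.4]
    - [0.1, 2.4, 0, 0, 0, 0, 0.4]
    - [0, 0, 0, 0, 0, 0, 0.4]

```text
t: 8.25
eef_pos: [0.4721, -0.194, 0.2639]
tool_rot: [0.001, 0.768, -0.641, -0.0]
contact_force: [-0.1, 0.6, 0.0]
gripper_width: 0.601
```

```bash
python3 -c "
from h import *
go([.4735,-.1935,.12],-79.5)
from station import bot
for n in('side','top'):
    p=bot.read_camera(n);cv2.imwrite('pics/%s7.png'%n,cv2.resize(p['pixels'][120:260,270:450,::-1],None,fx=4.2,fy=4.2,interpolation=2));pickle.dump(p,open(n+'7.pkl','wb'))
    for q in ('yellow_card_centre','lid_grip','blue_card_centre','green_card_centre','incubator'): print(n,q,[(r['point'],round(r['score'],2)) for r in bot.pinpoint(p,q)[:1]])
"
```

```text
t 8.25 pos [ 0.4721 -0.194   0.2639] phi -79.67 zax [-0.002 -0.001 -1.   ] tool cm [-0.03 -0.17 14.39] q [ 0.49  0.19 -0.25  1.89  0.05  1.07 -1.18] F [-0.1  0.6  0. ] w 0.601
rotvec tool deg [ 0.1  -0.03 -0.17] cm in target frame [-0.02 -0.15 14.39]
side yellow_card_centre [([347.4, 224.3], 0.63)]
side lid_grip [([315.5, 166.0], 0.98)]
side blue_card_centre [([341.5, 235.0], 0.56)]
side green_card_centre [([354.9, 216.9], 0.71)]
side incubator [([349.5, 242.2], 0.6)]
top yellow_card_centre []
top lid_grip [([347.2, 166.7], 0.96)]
top blue_card_centre [([324.9, 224.2], 0.41)]
top green_card_centre []
top incubator [([343.9, 224.0], 0.78)]
```

View pics/side7.png

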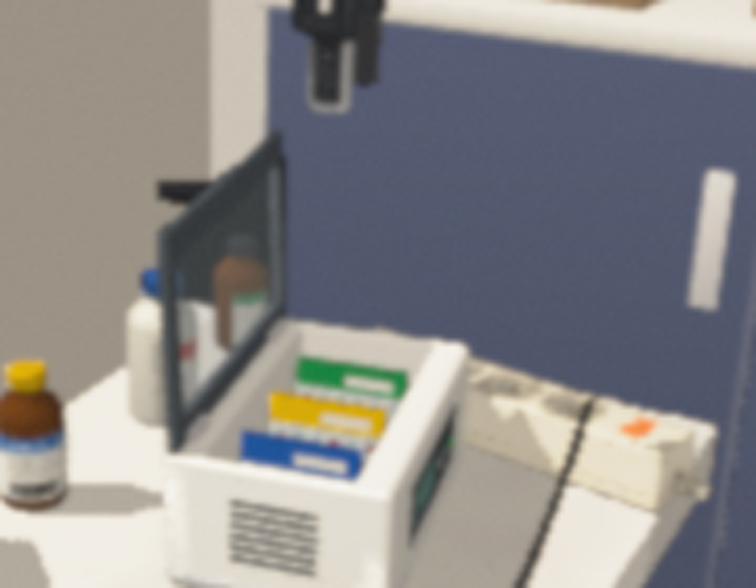

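View pics/top7.png

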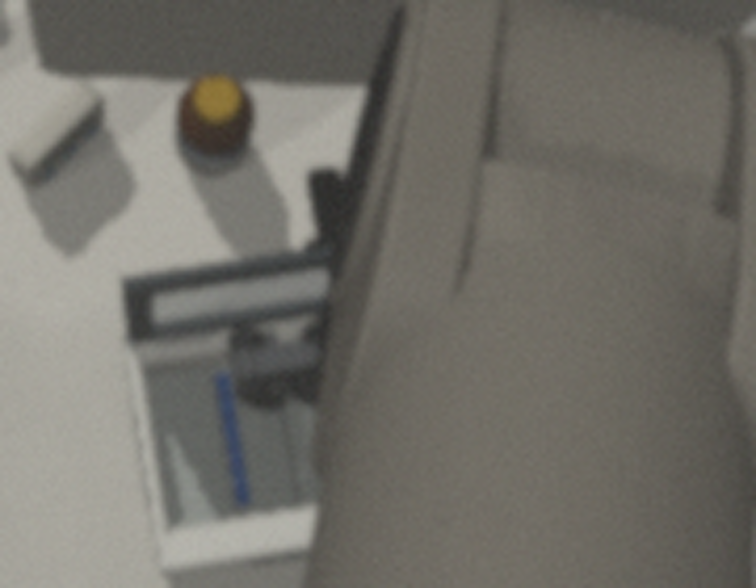

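```bash
python3 -c "
from h import *
s=pickle.load(open('side7.pkl','rb'))
e=np.array([np.cos(.183),np.sin(.183),0])*.035
for C in([.4735,-.1935,.082],[.4735,-.191,.082]):
  for k in(1,-1): print((proj(s,np.array(C)+k*e)-[270,120]+.5)*4.2)
n=np.array([-np.sin(.183),np.cos(.183),0])
print((proj(s,np.array([.4721,-.194,.264])+n*.027)-[270,120]+.5)*4.2)
"
```

```text
[[274.08913252 391.03553474]]
[[387.85426181 409.77436512]]
[[272.07366636 392.61320362]]
[[386.0307197  411.42999166]]
[[330.46961564 113.88969373]]
```

step_arm:
  increments:
    - [0, -0.15, 2.5, 0, 0, 0.1, 0.45]
    - [-0.1, 0, 3, 0, 0, 0, 0.45]
    - [0, 0, 3, 0, 0, 0, 0.45]
    - [0, 0, 3, 0, 0, 0, 0.45]
    - [0, 0, 2.5, 0, 0, 0, 0.45]
    - [0, 0, 1.5, 0, 0, 0, 0.45]
    - [0, 0, 0, 0, 0, 0, 0.45]

```text
t: 9.55
eef_pos: [0.4749, -0.1909, 0.1069]
tool_rot: [0.001, 0.768, -0.64, -0.002]
contact_force: [-0.7, 0.0, -0.6]
gripper_width: 0.548
```

```bash
python3 -c "
from h import *
go([.4735,-.1925,.057],-79.5)
from station import bot
for n in('side',):
    p=bot.read_camera(n);cv2.imwrite('pics/%s8.png'%n,cv2.resize(p['pixels'][150:260,290:430,::-1],None,fx=5,fy=5,interpolation=2));pickle.dump(p,open(n+'8.pkl','wb'))
"
```

```text
t 9.55 pos [ 0.4749 -0.1909  0.1069] phi -79.58 zax [-0.004  0.002 -1.   ] tool cm [0.15 0.15 4.99] q [ 0.46  0.39 -0.24  2.04  0.13  0.74 -1.25] F [-0.7  0.  -0.6] w 0.548
rotvec tool deg [ 0.21  0.13 -0.08] cm in target frame [0.13 0.16 4.99]
```

View pics/side8.png

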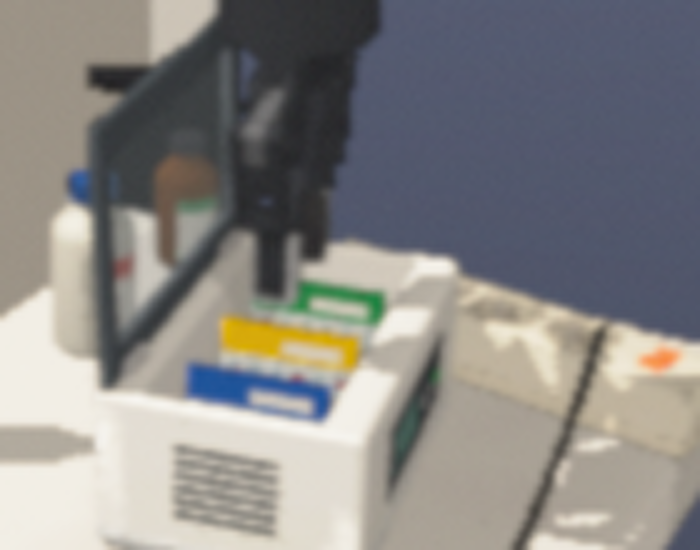

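step_arm:
  increments:
    - [0.13, 0.16, 1.5, 0, 0, 0, 0.45]
    - [0, 0, 1.5, 0, 0, 0, 0.45]
    - [0, 0, 1.2, 0, 0, 0, 0.45]
    - [0, 0, 0.7, 0, 0, 0, 0.45]
    - [0, 0, 0, 0, 0, 0, 0.45]

```text
t: 10.1
eef_pos: [0.4748, -0.1929, 0.0596]
tool_rot: [0.0, 0.768, -0.64, -0.0]
contact_force: [0.2, -0.6, 0.2]
gripper_width: 0.548
```

```bash
python3 -c "
from h import *
go([.4735,-.1925,.057],-79.5)
from station import bot
for n in('side',):
    p=bot.read_camera(n);cv2.imwrite('pics/%s9.png'%n,cv2.resize(p['pixels'][150:260,290:430,::-1],None,fx=5,fy=5,interpolation=2));pickle.dump(p,open(n+'9.pkl','wb'))
"
```

```text
t 10.1 pos [ 0.4748 -0.1929  0.0596] phi -79.59 zax [-0.001  0.    -1.   ] tool cm [-0.07  0.12  0.26] q [ 0.44  0.46 -0.22  2.06  0.17  0.63 -1.28] F [ 0.2 -0.6  0.2] w 0.548
rotvec tool deg [ 0.04  0.02 -0.09] cm in target frame [-0.07  0.12  0.26]
```

View pics/side9.png

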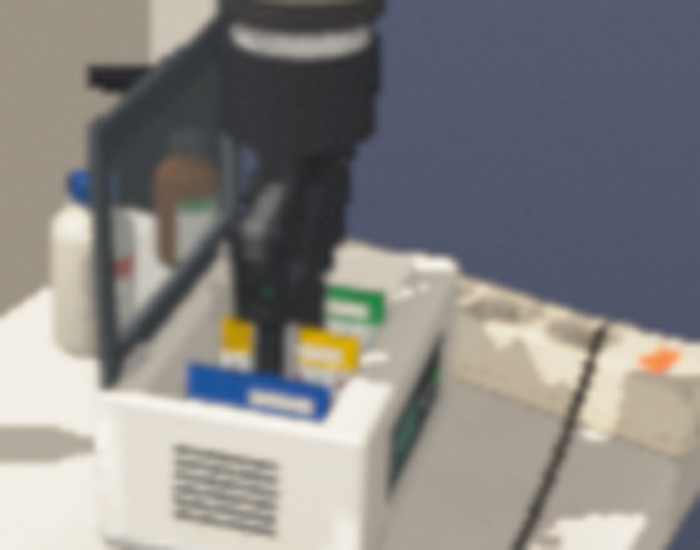

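step_arm:
  increments:
    - [-0.05, 0.1, 0.2, 0, 0, 0, 0.45]
    - [0, 0, 0, 0, 0, 0, 0.7]
    - [0, 0, 0, 0, 0, 0, 0.9]
    - [0, 0, 0, 0, 0, 0, 1]
    - [0, 0, 0, 0, 0, 0, 1]
    - [0, 0, 0, 0, 0, 0, 1]
  squeeze: 35

```text
t: 10.75
eef_pos: [0.4742, -0.1928, 0.0583]
tool_rot: [-0.0, 0.768, -0.64, 0.0]
contact_force: [-1.3, -0.3, 4.1]
gripper_width: 0.063
```

```bash
python3 -c "
from h import *
go([.4735,-.1925,.057],-79.5)"
```

```text
t 10.75 pos [ 0.4742 -0.1928  0.0583] phi -79.6 zax [ 0.001 -0.    -1.   ] tool cm [-0.04  0.07  0.13] q [ 0.44  0.47 -0.22  2.07  0.17  0.63 -1.28] F [-1.3 -0.3  4.1] w 0.063
rotvec tool deg [-0.03 -0.02 -0.1 ] cm in target frame [-0.04  0.07  0.13]
```

step_arm:
  increments:
    - [0, 0, -0.5, 0, 0, 0, 1]
    - [0, 0, -1, 0, 0, 0, 1]
    - [0, 0, -1, 0, 0, 0, 1]
    - [0, 0, -1.5, 0, 0, 0, 1]
    - [0, 0, -1.5, 0, 0, 0, 1]
    - [0, 0, -2, 0, 0, 0, 1]
    - [0, 0, -2, 0, 0, 0, 1]
    - [0, 0, -2, 0, 0, 0, 1]
    - [0, 0, -1.5, 0, 0, 0, 1]
    - [0, 0, 0, 0, 0, 0, 1]
    - [0, 0, 0, 0, 0, 0, 1]
    - [0, 0, 0, 0, 0, 0, 1]

```text
t: 11.95
eef_pos: [0.4733, -0.1925, 0.1872]
tool_rot: [0.0, 0.768, -0.64, -0.001]
contact_force: [0.4, 0.2, -0.3]
gripper_width: 0.062
```

```bash
python3 -c "
from h import *
go([.4735,-.1925,.057],-79.5)
from station import bot
for n in('side','top'):
    p=bot.read_camera(n);cv2.imwrite('pics/%s10.png'%n,cv2.resize(p['pixels'][130:260,270:450,::-1],None,fx=4.2,fy=4.2,interpolation=2));pickle.dump(p,open(n+'10.pkl','wb'))
"
```

```text
t 11.95 pos [ 0.4733 -0.1925  0.1872] phi -79.59 zax [-0.001  0.    -1.   ] tool cm [ 1.000e-02 -4.000e-02  1.302e+01] q [ 0.48  0.27 -0.26  1.97  0.09  0.91 -1.21] F [ 0.4  0.2 -0.3] w 0.062
rotvec tool deg [ 0.07  0.04 -0.09] cm in target frame [ 0.   -0.02 13.02]
```

View pics/side10.png

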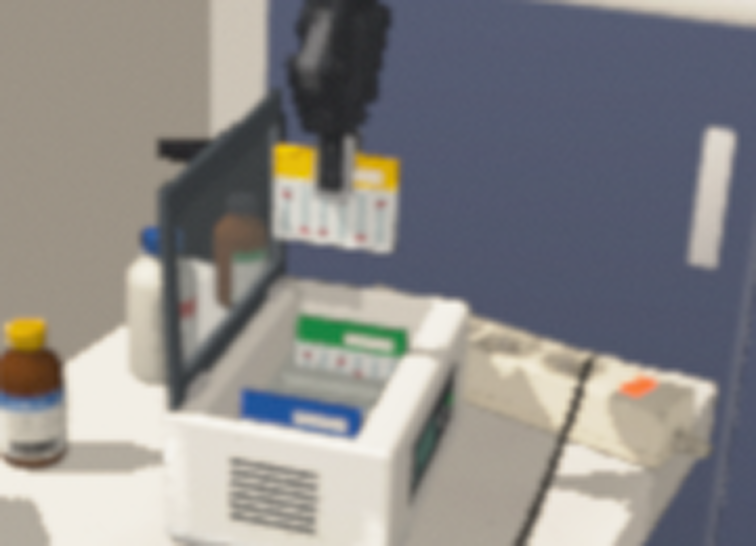

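step_arm:
  increments:
    - [0, 0, -2, 0, 0, 0, 1]
    - [0, 0, -3, 0, 0, 0, 1]
    - [0, 0, -3, 0, 0, 0, 1]
    - [-1.5, -0.55, 0, 0, 0, 0, 1]
    - [-2.5, -0.93, 0, 0, 0, 0, 1]
    - [-2.5, -0.93, 0, 0, 0, 0, 1]
    - [-2.5, -0.93, 0, 0, 0, 0, 1]
    - [-2.5, -0.93, 0, 0, 0, 0, 1]
    - [-2.5, -0.93, 0, 0, 0, 0, 1]
    - [-2.5, -0.93, 0, 0, 0, 0, 1]
    - [-2.5, -0.93, 0, 0, 0, 0, 1]
    - [0, 0, 0, 0, 0, 0, 1]

```text
t: 13.25
eef_pos: [0.5091, 0.0114, 0.2674]
tool_rot: [-0.001, 0.77, -0.638, -0.001]
contact_force: [0.2, -0.3, -0.4]
gripper_width: 0.063
```

```bash
python3 -c "
from h import *
go([.5283,.1238,.27],40.5)
from station import bot
s,t=ld()
for z in(0,.1,.2,.3): print(z,onz(t,(178,245),z).round(3),onz(t,(160,182),z).round(3))
for n in('side','top'):
    p=bot.read_camera(n);cv2.imwrite('pics/%s11.png'%n,p['pixels'][:,:,::-1]);pickle.dump(p,open(n+'11.pkl','wb'))
"
```

```text
t 13.25 pos [0.5091 0.0114 0.2674] phi -79.24 zax [-0.001  0.002 -1.   ] tool cm [-10.69  -3.98  -0.24] q [ 0.21  0.2  -0.41  1.88  0.09  1.08 -1.61] F [ 0.2 -0.3 -0.4] w 0.063
rotvec tool deg [-1.2000e-01  9.0000e-02 -1.1974e+02] cm in target frame [ 8.76 -7.3  -0.26]
0 [0.41  0.208 0.   ] [0.561 0.263 0.   ]
0.1 [0.407 0.176 0.1  ] [0.542 0.226 0.1  ]
0.2 [0.404 0.145 0.2  ] [0.524 0.189 0.2  ]
0.3 [0.401 0.114 0.3  ] [0.505 0.152 0.3  ]
```

View pics/side11.png

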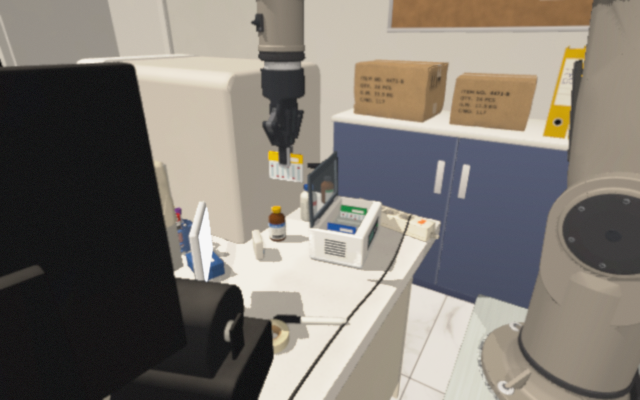

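View pics/top11.png

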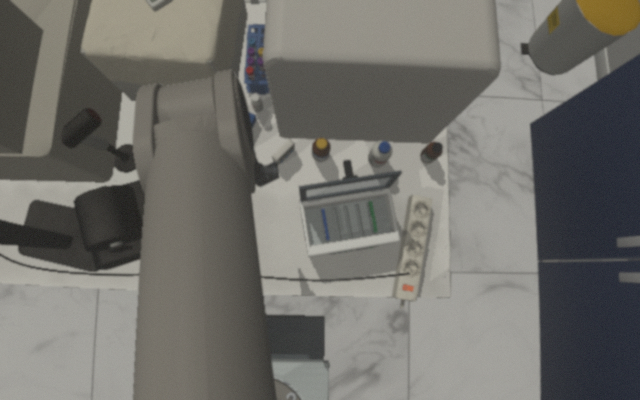

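```bash
python3 -c "
from h import *
s,t=ld()
print(tri(s,(272,322),t,(178,245)))
print(tri(s,(243,293),t,(150,182)))
for z in (0,.05,.1,.2): print(z,onz(s,(272,322),z).round(3),onz(s,(243,293),z).round(3),onz(s,(180,290),z).round(3))
cv2.imwrite('pics/mic_t.png',cv2.resize(t['pixels'][130:290,0:240,::-1],None,fx=3.2,fy=3.2,interpolation=2))
"
```

```text
(array([0.41158248, 0.18946728, 0.06636377]), [np.float64(0.004680836963755648), np.float64(0.004680836963755726)])
(array([0.50175367, 0.21599047, 0.12104225]), [np.float64(0.0407628947537086), np.float64(0.04076289475370863)])
0 [0.464 0.134 0.   ] [0.568 0.097 0.   ] [0.688 0.157 0.   ]
0.05 [0.428 0.177 0.05 ] [0.521 0.144 0.05 ] [0.629 0.198 0.05 ]
0.1 [0.392 0.22  0.1  ] [0.475 0.19  0.1  ] [0.571 0.238 0.1  ]
0.2 [0.32  0.306 0.2  ] [0.383 0.283 0.2  ] [0.454 0.319 0.2  ]
```

View pics/mic_t.png

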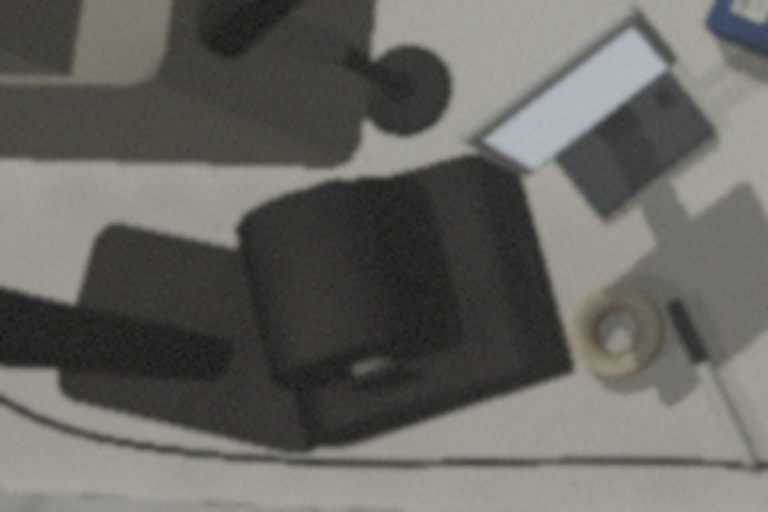

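step_arm:
  increments:
    - [0, 0, 0, 0, 0, -4, 1]
    - [0, 0, 0, 0, 0, -8.5, 1]
    - [0, 0, 0, 0, 0, -8.5, 1]
    - [0, 0, 0, 0, 0, -8.5, 1]
    - [0, 0, 0, 0, 0, -8.5, 1]
    - [0, 0, 0, 0, 0, -8.5, 1]
    - [0, 0, 0, 0, 0, -8.5, 1]
    - [0, 0, 0, 0, 0, -8.5, 1]
    - [0, 0, 0, 0, 0, -8.5, 1]
    - [0, 0, 0, 0, 0, -8.5, 1]
    - [0, 0, 0, 0, 0, -8.5, 1]
    - [0, 0, 0, 0, 0, -8.5, 1]
    - [0, 0, 0, 0, 0, -8.5, 1]
    - [0, 0, 0, 0, 0, -8.5, 1]
    - [0, 0, 0, 0, 0, -5.2, 1]
    - [0, 0, 0, 0, 0, 0, 1]

```text
t: 14.95
eef_pos: [0.5088, 0.0052, 0.2674]
tool_rot: [0.0, 0.94, 0.342, -0.001]
contact_force: [-0.1, 0.2, -0.6]
gripper_width: 0.061
```

```bash
python3 -c "
from h import *
go([.5283,.1238,.155],40.5)"
```

```text
t 14.95 pos [0.5088 0.0052 0.2674] phi 40.01 zax [-0.001 -0.    -1.   ] tool cm [ 9.13 -7.82 11.24] q [ 0.45  0.23 -0.68  1.87  0.16  1.1   0.41] F [-0.1  0.2 -0.6] w 0.061
rotvec tool deg [-0.01  0.06 -0.49] cm in target frame [ 9.18 -7.75 11.24]
```

step_arm:
  increments:
    - [0, -2, 0, 0, 0, -0.5, 1]
    - [1.5, -2, 0, 0, 0, 0, 1]
    - [2, -2, 0, 0, 0, 0, 1]
    - [2, -1.75, 0, 0, 0, 0, 1]
    - [2, 0, 1, 0, 0, 0, 1]
    - [1.6, 0, 2, 0, 0, 0, 1]
    - [0, 0, 2, 0, 0, 0, 1]
    - [0, 0, 2, 0, 0, 0, 1]
    - [0, 0, 2, 0, 0, 0, 1]
    - [0, 0, 1.2, 0, 0, 0, 1]
    - [0, 0, 0, 0, 0, 0, 1]
    - [0, 0, 0, 0, 0, 0, 1]

```text
t: 16.15
eef_pos: [0.5279, 0.1253, 0.1664]
tool_rot: [0.0, 0.938, 0.347, 0.0]
contact_force: [0.8, 0.1, -0.4]
gripper_width: 0.058
```

```bash
python3 -c "
from h import *
go([.5283,.1238,.155],40.5)
from station import bot
for n in('side','top'):
    p=bot.read_camera(n);cv2.imwrite('pics/%s12.png'%n,cv2.resize(p['pixels'][100:300,100:400,::-1],None,fx=2.6,fy=2.6,interpolation=2));pickle.dump(p,open(n+'12.pkl','wb'))
    for q in ('yellow_card_centre','light_centre'): print(n,q,[(r['point'],round(r['score'],2)) for r in bot.pinpoint(p,q)[:1]])
"
```

```text
t 16.15 pos [0.5279 0.1253 0.1664] phi 40.57 zax [ 0.  0. -1.] tool cm [-0.07  0.14  1.14] q [ 0.2   0.42 -0.69  1.9   0.33  0.93  0.07] F [ 0.8  0.1 -0.4] w 0.058
rotvec tool deg [ 0.01 -0.02  0.07] cm in target frame [-0.07  0.14  1.14]
side yellow_card_centre [([348.0, 242.6], 0.63)]
side light_centre [([205.7, 240.9], 0.81)]
top yellow_card_centre [([196.5, 183.9], 0.51)]
top light_centre [([179.7, 161.2], 0.7)]
```

View pics/side12.png

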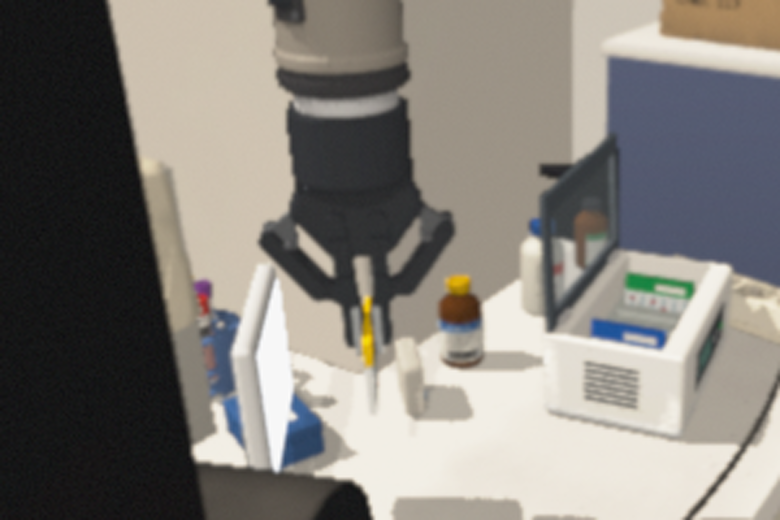

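View pics/top12.png

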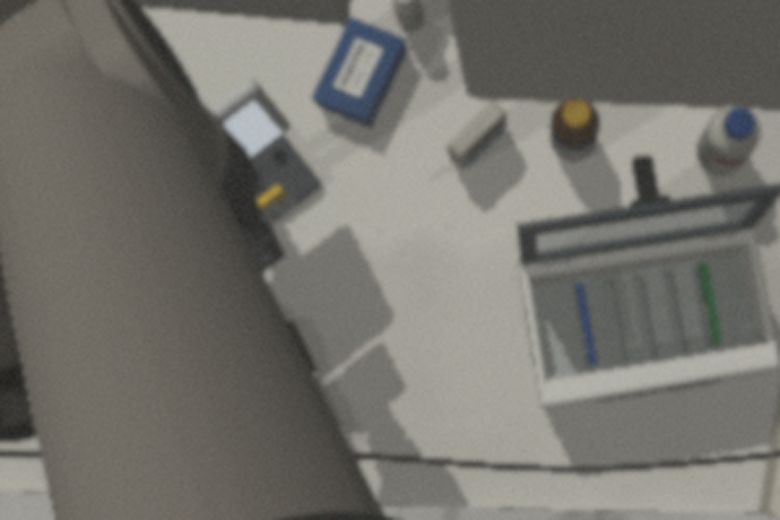

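step_arm:
  increments:
    - [-0.05, 0.1, 0.6, 0, 0, 0, 1]
    - [0, 0, 0.5, 0, 0, 0, 1]
    - [0, 0, 0, 0, 0, 0, 1]
    - [0, 0, 0, 0, 0, 0, 1]
    - [0, 0, 0, 0, 0, 0, 1]

```text
t: 16.95
eef_pos: [0.5282, 0.1242, 0.1549]
tool_rot: [-0.0, 0.938, 0.347, 0.0]
contact_force: [0.8, -0.1, -0.2]
gripper_width: 0.059
```

```bash
python3 -c "
from h import *
go([.5283,.1238,.155],40.5)
from station import bot
Cc=np.array([.5283,.1238,.152]);a=.7075
e=np.array([-np.sin(a),np.cos(a),0])*.035;n=np.array([np.cos(a),np.sin(a),0])*.003;u=np.array([0,0,.027])
for nm,(x0,y0,x1,y1) in(('side',(180,180,270,290)),('top',(150,120,250,200))):
    p=bot.read_camera(nm);k=5;im=cv2.resize(p['pixels'][y0:y1,x0:x1,::-1],None,fx=k,fy=k,interpolation=2);im0=im.copy()
    for s in(-1,1):
        q=[Cc+s*n+i*e+j*u for i,j in((1,1),(1,-1),(-1,-1),(-1,1))]
        pp=np.int32((proj(p,np.array(q))-[x0,y0]+.5)*k);cv2.polylines(im,[pp],True,(0,0,255),1)
    cv2.imwrite('pics/%s13.png'%nm,np.hstack([im0,im])[:600,:800] if nm=='top' else np.hstack([im0,im])[:, :800]);pickle.dump(p,open(nm+'13.pkl','wb'))
    if nm=='side': cv2.imwrite('pics/side13.png',cv2.resize(np.hstack([im0,im]),(800,489)))
    else: cv2.imwrite('pics/top13.png',cv2.resize(np.hstack([im0,im]),(800,320)))
"
```

```text
t 16.95 pos [0.5282 0.1242 0.1549] phi 40.61 zax [ 0.  0. -1.] tool cm [-0.01  0.03 -0.01] q [ 0.2   0.43 -0.68  1.91  0.34  0.91  0.06] F [ 0.8 -0.1 -0.2] w 0.059
rotvec tool deg [-0.   -0.01  0.11] cm in target frame [-0.01  0.03 -0.01]
```

View pics/side13.png

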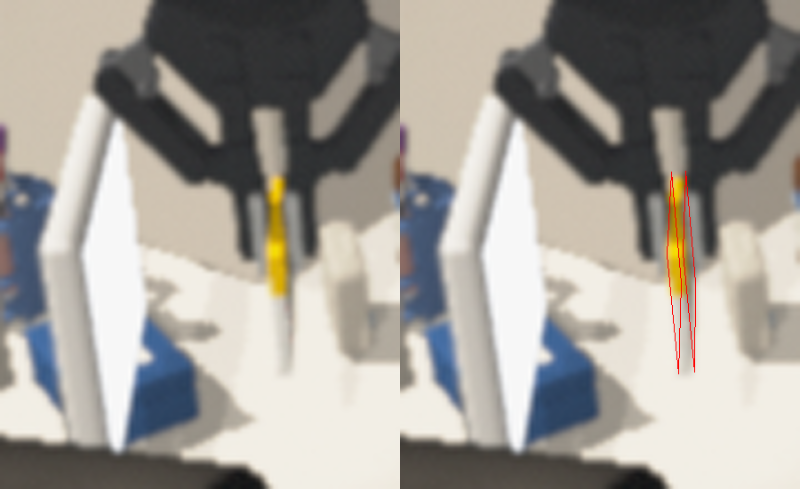

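View pics/top13.png

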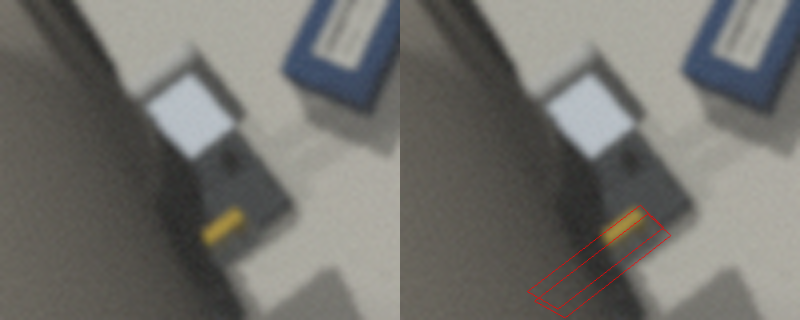

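```bash
python3 -c "
from station import bot
o=bot.get_obs();print(o['joint_vel'],o['gripper_width'],o['contact_force'])
print(bot.hand_in())"
```

```text
[ 0.00152895 -0.00136705 -0.00047719  0.00139174 -0.00139248 -0.00224744
 -0.00062256] 0.061624111025569424 [-0.13339045  0.12343832  0.18829125]
the job is handed in; nothing more can be done
None
```

I lifted the lid by its fin until it stood by itself. Then I drew the yellow card straight up out of its slot, turned it about 120° and brought it in front of the reading light. The job is handed in at about 17 s with the card still in the gripper; `hand_in` gave no verdict.

What the last checks showed:
- **Card position:** by the arm's measured pose it is about 65 mm in front of the panel, centred to within about 1 mm. The face is parallel to within about 0.1° of my measured panel angle, and the card is upright. Drawn over the last side and top pictures, the expected card outline matched what could be seen of the card.
- **Hold:** the gripper reads about 5 mm open on the 6 mm card. The arm was at rest and the outside force close to zero.
- **Lid and other cards:** a slightly earlier picture shows the lid standing a little past upright, about 1.65 rad judged by eye. It also shows the blue and green cards in their slots and no bottle or the timer visibly moved. The marker was hidden behind the arm in that last picture, but nothing came near it.

Two checks disagreed:
- **Fin position:** the fin turned out to be about 3 mm to the side of where the cameras put it. I corrected this from the gripping force and used it for the card grasp.
- **Card detection:** in the next-to-last side picture the network reported the yellow card at a wrong place, on the incubator, so I checked the card with the outline instead.

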